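Pump a model car tight in the ratchet clamp

TASK

Set the grey model car on its wheels in the bed of the ratchet clamp, lengthways between the two jaws (nose either way), and let go of it. Then pump the clamp's lever, one tooth a stroke, until the sprung pad holds the car firmly against the fixed jaw, and stop there: the first tooth that squeezes the springs clearly is enough, and one more would strain the car. Move the jaw only with the lever, and leave the other things on the bench where they are.

Things in the scene. Friction and masses are not known exactly. Their poses are not given: they have to be found in the camera images.
- car: Grey 1:32 model car standing on its wheels, about 0.11 kg: 130 mm long (its x, nose to +x), 54 mm wide (its y), 49 mm tall. Flat bumpers; the straight hull sides run from 7 to 31 mm above its underside, the cabin above is 40 mm wide. Origin: centre of its underside. It starts on the bench.
- clamp: Bench ratchet clamp, screwed down: dark steel plate 445 mm long (its x), 70 mm wide, 12 mm thick. Origin: on the bench under its centre line, 190 mm from the plate's lever end. x runs from the lever end to the fixed jaw, z up. The car's bed is the plate top (12 mm above the bench), with a black rubber skin, between the pad and the fixed jaw: 142 to 170 mm of room at the start.
- fixed_jaw: The fixed jaw: dark steel block 24 mm thick, 56 mm wide, 40 mm tall, bolted on the plate at a place that varies. Origin: centre of its underside (on the plate top); axes as the clamp's. Its gripping face lies 12 mm from the origin towards the lever.
- jaw: The moving jaw: dark steel head 20 mm thick, 52 mm wide, on a toothed steel bar (teeth every 10 mm) that slides along the clamp's x towards the fixed jaw; a pawl keeps it from going back. Origin: centre of the head's top, 51 mm above the bench. The bar drags with about 2 N. The lever moves it, not the hand.
- pad: The sprung pad in front of the moving jaw: black plate 44 mm wide, 22 mm tall, on two springs (together 1.5 N per mm, 18 mm of travel). Origin: centre of its gripping face, 27 mm above the bench. Unloaded, the face stands 36 mm ahead of jaw along the clamp's x; every mm that this shrinks is 1.5 N of grip.
- lever: Steel pump lever, 125 mm from axle to press pad. Origin: on its level axle, 87 mm above the bench. A stroke down to the stop and right up again moves the jaw one 10 mm tooth (the first may give less or up to 13 mm); under about three quarters of a stroke is lost. At the stop the jaw runs up to 3 mm past its tooth, and when gripping falls back on it as the lever rises.
- lever_pad (a point): Centre of the top of the black press pad, 34 x 36 mm, on the lever's free end, about 123 mm above the bench at rest. Pressed straight down it goes about 56 mm to a hard stop; its spring lifts it when let go. It takes 3 to 6 N, plus about 0.3 N for each N of grip at the pad: under 14 N before the stop.
- mug: Bystander: white mug, 82 mm wide, 90 mm tall, handle at its side. Origin: on its axis at the level of its underside.
- spray_can: Bystander: tall dark spray can, 62 mm wide, 210 mm tall. Origin: on its axis at the level of its underside.
- oil_bottle: Bystander: small white dropper bottle, 36 mm wide, 75 mm tall. Origin: on its axis at the level of its underside.
- tape_roll: Bystander: roll of tape lying flat, 96 mm wide, 25 mm tall. Origin: on its axis at the level of its underside.
- driver: Bystander: screwdriver lying flat, 170 mm long. Origin: under its middle, on the bench.
- glue_bottle: Bystander: white jar with black cap, 40 mm wide, 85 mm tall. Origin: on its axis at the level of its underside.
- tuning_block: Bystander: plywood block lying flat, 110 x 60 x 12 mm. Origin: on its axis at the level of its underside.
Mind the look-alikes: they are no part of the job. What is shaped like the car but green is not meant.

How it is judged:
By the outcome, as a careful person would: the job done as asked, in the order asked, and still so for the second after the job is handed in, with the robot touching nothing.
It also fails if it takes over 54 s, if anything falls off the work surface, if the arm or the gripper's body presses on something with over 40 N, if the wrist force passes 120 N, or if a joint passes its speed limit or range.

ROBOT

A 6-joint arm with a two-finger parallel gripper is mounted at the origin on the work surface. World frame = base frame: x ahead of the robot, y to its left, z up, the work surface at z = 0. Lengths are in m, angles in rad, forces in N, time in s.
With the tool pointing down it reaches from about 0.3 to 0.875 m from the base axis. Payload 6.4 kg.
Tool frame: the origin (TCP) lies between the finger pads; the fingertips stand 8 mm ahead of it and the grasp point (between the pads) lies 11 mm behind it (ctrl.finger_overhang is the distance from the TCP to the fingertips, in m); z points along the fingers, y is the line along which they close (so a half turn about z gives the same grasp; the last joint's range is limited). The gripper opens to 85 mm and grips with 20 to 120 N. Pads are 22 mm wide; open, the fingers measure 114 mm over their backs; the gripper's body (76 mm by 85 mm) begins 54 mm behind the grasp point. The pads swing forward as they close: fully open they stand 13 mm farther back than shut.
Start: joints at [-1.472, 0.181, 1.607, -0, 1.354, -0.206], TCP at [0.173, -0.549, 0.215] pointing down, gripper open.
Joint ranges: [-2.99, 2.99], [-0.89, 2.07], [0.3, 2.58], [-1.14, 4.28], [0, 2.63], [-3.12, 3.12]. Speed limits (rad/s): [2.57, 2.57, 3.01, 3.14, 3.14, 3.14].

INTERFACE

Orientations are given as a unit quaternion [w, x, y, z].
In Python, from bench import ctrl, camera gives the robot as it stands.
- The arm moves only by the shell command python3 -m pendant 'ROWS' [OPENING]. ROWS is JSON, a list of rows, each a list of 6 numbers: the shift along the world's x, y, z normalised to -1 to 1, where 1 is 200 mm, then the turn, a rotation vector about the world's x, y, z normalised to -1 to 1, where 1 is pi/2 rad. In form: [[dx, dy, dz, rx, ry, rz], ...]. A call has exactly 10 rows; each row shifts and turns the commanded pose from where the row before left it; what a row does not reach is not made up. A row lasts 1/8 s, in which the tool goes at most 62.5 mm and 10.7 degrees, less where a joint would pass 70% of its speed; a pose out of reach is approached as far as the arm can. A call with a number of a shift or a turn outside -1 to 1 is refused whole. A call with a gripper value outside its range is refused whole. OPENING is the opening, from -1 (shut) to 1 (fully open), set as the call begins (- or left out, the last holds). The fingers move at their own pace and stop on an object; the grip force is fixed at half the most. Time passes only in rows, so rows that do not move let the fingers close, or fill a call up. It gives the time, the measured TCP pose, the force, the opening and the grip force at its end, in the units of the state.
- ctrl.get_obs(): the state, without advancing time (a new reading comes with each control period).
- camera(name): name is "side" or "top"; returns a dict with "color" (384x512x3 uint8, blue, green, red), "fx", "fy", "cx", "cy" (pixels), "xyz" and "rotation" of the camera in the world. Camera axes: x right, y down, z forward; pixel columns grow to the right and rows downward; lengths in m; the calibration is good to about 2 mm. A picture is of the moment at which its call begins. There is no depth.
- ctrl.hand_in(): hands the job in; it is judged then, once.
The state is a dict: "time_s": time; "q": joint angles; "dq": joint speeds; "joint_efforts": joint torques, N m; "eef_pos": TCP position; "eef_rot": TCP orientation; "wrist_force": force on the tool from outside, world axes, zero at the start; "torque": the same for the moment, N m; "opening": opening from 0.0 (shut) to 1.0 (fully open); "grasp_force": force on a finger pad.
Only numpy, scipy, OpenCV 4.12 (cv2) and the standard library are available. Lean on these libraries where they do the work, as an engineer would, in place of code of your own. Each camera call takes 0.05 s, during which the arm holds its last target. There are 200 camera calls.

## Working session

There is one attempt and no reset: what is moved stays moved. The work goes in short steps, Python scripts to look and compute and a shell command to move; the robot and the scene stay as the last step left them, time stands still between calls to the robot, and variables do not carry over. Pictures are saved under pics/ and viewed, at most 10 in all, crops included, and the job is handed in when it is done.

```bash
mkdir -p pics
cat > h.py <<'E'
import numpy as np, cv2
from bench import ctrl, camera
def ray(c,u,v):
    d=np.array([(u-c["cx"])/c["fx"],(v-c["cy"])/c["fy"],1.0])
    return np.array(c["xyz"]),np.array(c["rotation"]).reshape(3,3)@d
def pt(c,u,v,z):
    o,d=ray(c,u,v); return o+d*(z-o[2])/d[2]
def px(c,p):
    q=np.array(c["rotation"]).reshape(3,3).T@(np.array(p)-np.array(c["xyz"])); return q[0]/q[2]*c["fx"]+c["cx"],q[1]/q[2]*c["fy"]+c["cy"]
E
python3 - <<'E'
from h import *
for n in ("top","side"):
    c=camera(n); cv2.imwrite(f"pics/{n}0.png",cv2.resize(c["color"],(800,600),interpolation=cv2.INTER_CUBIC)); np.save(f"{n}0.npy",c["color"])
    print(n,c["fx"],c["fy"],c["cx"],c["cy"],c["xyz"],c["rotation"])
o=ctrl.get_obs();print(o,ctrl.finger_overhang)
E
```

```text
top 391.5448158656809 391.5448158656809 258.1817718788163 202.05843261746568 [ 0.47299169 -0.03341138  1.2955328 ] [-0.04060394  0.71067094 -0.70141493  0.03626599]
side 397.08324751492376 397.08324751492376 247.8393433837101 196.88449803272994 [0.08894375 0.85743589 0.73427337] [ 0.12282228 -0.21487252  0.85020406 -0.46464777]
{'time_s': 0.1, 'q': array([-1.47227991e+00,  1.81476169e-01,  1.60786772e+00, -1.12351578e-05,
        1.35383848e+00, -2.06272714e-01]), 'dq': array([-0.00042043, -0.00126582, -0.00224864,  0.00040391,  0.00082071,
       -0.00151422]), 'joint_efforts': array([ 7.08100397e-04, -4.45876372e+01, -3.52239168e+01, -3.58503303e-04,
        4.14141672e-03,  9.07883134e-06]), 'eef_pos': array([ 0.17252923, -0.54796576,  0.21398845]), 'eef_rot': array([-7.94000823e-04,  9.88409907e-01,  1.51806532e-01,  3.73278423e-05]), 'wrist_force': array([ 0.19971198,  0.70485901, -0.09941822]), 'torque': array([0.04419105, 0.05041029, 0.01620301]), 'grasp_force': 0.0, 'opening': 0.9996398413299531} 0.008
```

View pics/top0.png

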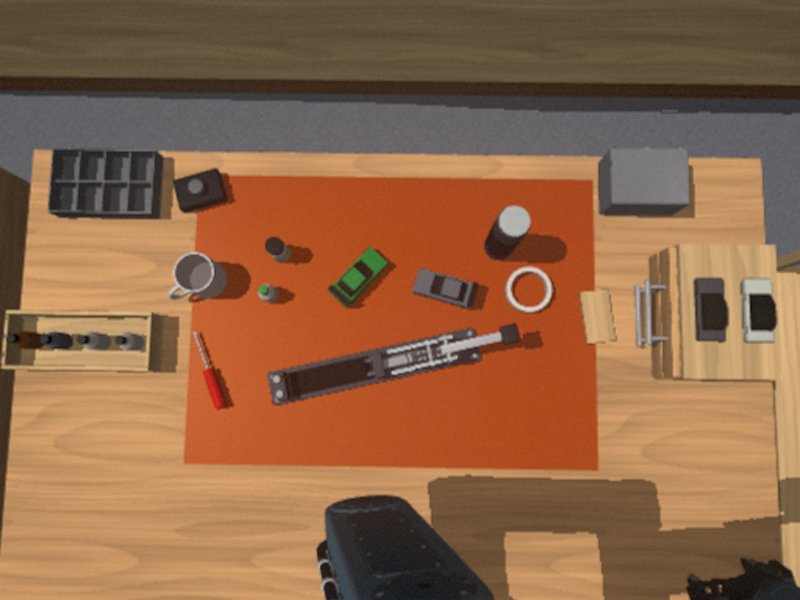

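View pics/side0.png

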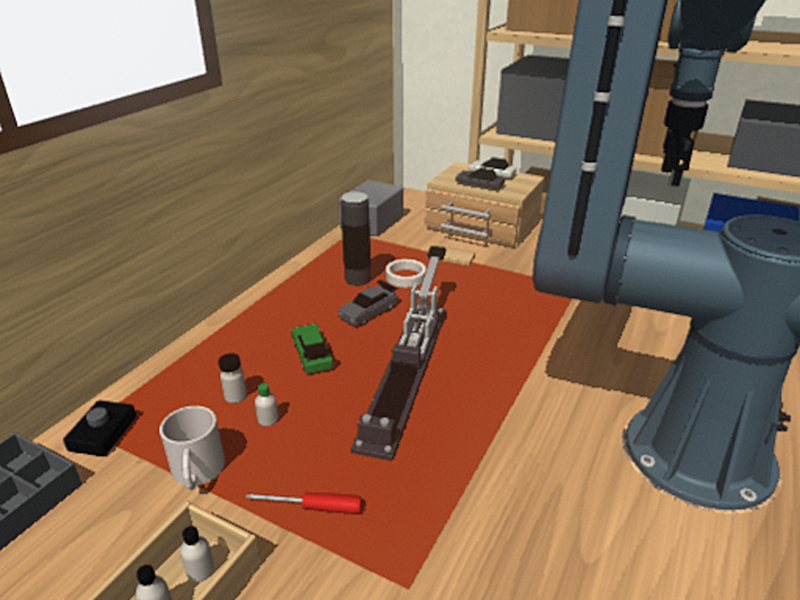

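The top view (800x600) shows the grey car at (445,289), the green decoy at (360,277), and the clamp running from its fixed jaw (277,387) to its lever pad (510,334). The spray can is at (508,232) and the tape at (528,290), both clear of the car. The rotation is a quaternion, so I'll fix the helper and then measure.

```bash
python3 - <<'E'
s=open('h.py').read().replace('np.array(c["rotation"]).reshape(3,3)','RM(c)')
s=s.replace('def ray','from scipy.spatial.transform import Rotation as Ro\ndef RM(c):\n    q=np.array(c["rotation"]); return Ro.from_quat([q[1],q[2],q[3],q[0]]).as_matrix()\ndef ray',1)
open('h.py','w').write(s)
E
python3 - <<'E'
from h import *
c=camera("top"); im=c["color"]; S=camera("side")
k=512/800
print("car", pt(c,445*k,289*k,.045),"pad",pt(c,510*k,334*k,.123),"fj",pt(c,277*k,387*k,.052))
hsv=cv2.cvtColor(im,cv2.COLOR_BGR2HSV)
m=((hsv[...,1]<130)).astype(np.uint8)*255
n,l,st,ce=cv2.connectedComponentsWithStats(m)
for i in range(1,n):
    if 30<st[i,4]<6000 and 110<ce[i][0]<390 and 110<ce[i][1]<300:
        cn=cv2.findContours((l==i).astype(np.uint8),0,2)[0][0]; r=cv2.minAreaRect(cn); print(ce[i],st[i,4],r)
cr=im[165:265,165:345]; cv2.imwrite("pics/c1.png",cv2.resize(cr,(800,444),interpolation=cv2.INTER_CUBIC))
cr=S["color"][150:300,200:300]; cv2.imwrite("pics/s1.png",cv2.resize(cr,(400,600),interpolation=cv2.INTER_CUBIC))
E
```

```text
car [ 0.66609413 -0.10995999  0.045     ] pad [ 0.56829162 -0.2304509   0.123     ] fj [0.46052541 0.22869037 0.052     ]
[326.94303797 143.87552743] 474 ((326.5000305175781, 144.0), (20.50609588623047, 27.577163696289062), 45.0)
[177.48235294 159.6       ] 170 ((177.5, 159.5), (16.970561981201172, 11.31370735168457), 45.0)
[314.125 161.025] 40 ((314.6900329589844, 160.99093627929688), (14.866066932678223, 5.381381511688232), 42.27368927001953)
[225.94166667 177.84166667] 120 ((227.25003051757812, 178.25001525878906), (14.849241256713867, 22.62741470336914), 45.0)
[338.11684783 184.77173913] 368 ((338.0, 184.5), (29.0, 30.0), 90.0)
[284.13228346 184.03464567] 635 ((284.3113098144531, 184.16038513183594), (39.14775848388672, 16.895347595214844), 15.945395469665527)
[171.22033898 187.38135593] 118 ((171.25, 187.75), (12.727922439575195, 10.60660171508789), 45.0)
[216.81690141 188.98591549] 71 ((216.75003051757812, 188.75001525878906), (14.849241256713867, 4.242640495300293), 45.0)
[248.21771348 231.89767114] 2834 ((251.72930908203125, 231.27151489257812), (21.269472122192383, 162.26043701171875), 77.57405853271484)
[127.9137931  223.39655172] 58 ((127.96154022216797, 223.69232177734375), (24.687089920043945, 2.2870874404907227), 70.34617614746094)
```

View pics/c1.png

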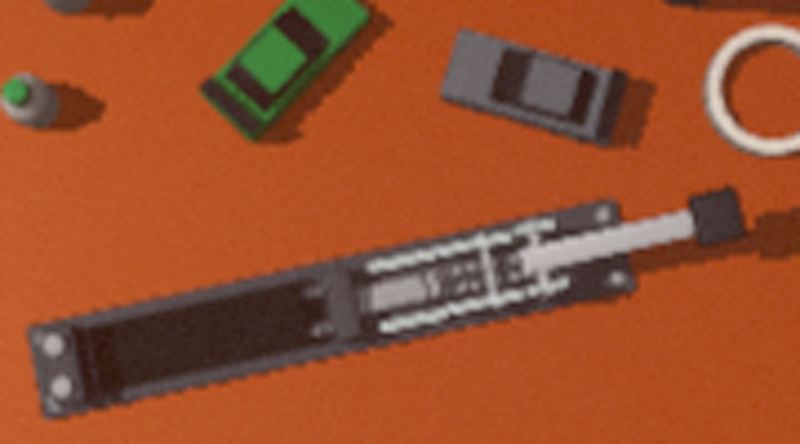

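View pics/s1.png

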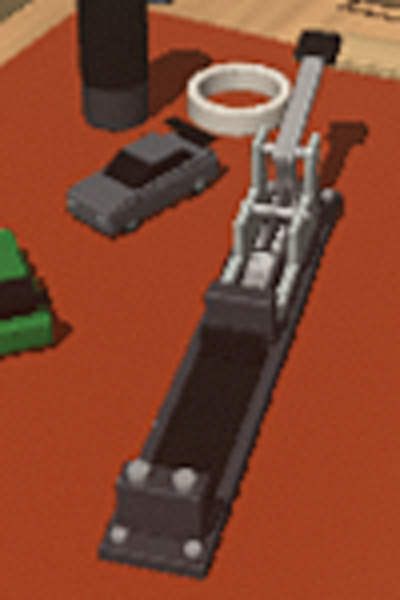

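The crop shows plate corners at about (612,203), (635,290), (30,325) and (48,417). The car hull runs from its nose (445,65), at the long-bonnet end, to (615,110). The lever pad is at (716,216) and the jaw head at about (343,300). The fixed jaw's top inner edge runs roughly (80,328) to (98,400).

Run:
```python
from h import *
c=camera("top"); S=camera("side")
T=lambda x,y,z: pt(c,165+x/4.4444,165+y/4.4444,z)
Q=lambda x,y,z: pt(S,200+x/4,150+y/4,z)
a,b,d,e=[T(*p,.012) for p in ((612,203),(635,290),(30,325),(48,417))]
L=(a+b)/2;F=(d+e)/2;X=(F-L)/np.linalg.norm(F-L);Y=np.array([-X[1],X[0],0]);O=L+X*.19
print("len",np.linalg.norm(F-L),"w",np.linalg.norm(a-b),np.linalg.norm(d-e),"O",O,"X",X,np.degrees(np.arctan2(X[1],X[0])))
# from side: plate far corners near fixed end
for n,p in dict(sA=(98,560,.012),sB=(208,577,.012)).items():
    r=Q(*p)-O; print(n,r@X,r@Y)
loc=lambda p:((p-O)@X,(p-O)@Y)
for n,p in dict(bolt1=(52,345,.054),bolt2=(62,388,.054),fe1=(80,328,.052),fe2=(98,400,.052),jaw=(343,300,.051),jr=(358,300,.051),jl=(328,300,.051),pad=(716,216,.123)).items(): print(n,T(*p),loc(T(*p)))
for n,p in dict(fj1=(123,465,.052),fj2=(215,477,.052),fj3=(118,495,.052),fj4=(207,510,.052),jawtopL=(207,290,.051),jawtopR=(272,303,.051),pad=(318,47,.123)).items(): print("S",n,Q(*p),loc(Q(*p)))
# car corners hull top z=.031
cs=[T(*p,.031) for p in ((462,30),(442,97),(627,72),(608,145))]
f=(cs[0]+cs[1])/2;r=(cs[2]+cs[3])/2
print("car",(f+r)/2,np.linalg.norm(f-r),np.linalg.norm(cs[0]-cs[1]),"yaw f",np.degrees(np.arctan2(*(f-r)[1::-1])))
print("roof",T(550,85,.049))
for q in ((68,205),(138,235)): print("S car",Q(*q,.02))
```

```text
len 0.4391407030941055 w 0.06623006697244681 0.06861367122932982 O [0.51250792 0.00549654 0.012     ] X [-0.22082492  0.97531346  0.        ] 102.75748922247975
sA 0.26482264372013553 -0.029815703542369364
sB 0.26037234805614246 0.039528926487660446
bolt1 [0.47636704 0.2306703  0.054     ] (np.float64(0.2275958126209153), np.float64(-0.014475290462683582))
bolt2 [0.44616774 0.22248556 0.054     ] (np.float64(0.2262818826666159), np.float64(0.016785879146425726))
fe1 [0.48867966 0.21156424 0.052     ] (np.float64(0.2062424741061204), np.float64(-0.022264867229751958))
fe2 [0.43803158 0.19704595 0.052     ] (np.float64(0.2032669506606332), np.float64(0.030338886690572178))
jaw [0.51108147 0.02460216 0.051     ] (np.float64(0.01894897052694521), np.float64(-0.002827762439229016))
jr [0.51122315 0.01389801 0.051     ] (np.float64(0.0084777840652276), np.float64(-0.0006022031585231756))
jl [0.51093977 0.03530731 0.051     ] (np.float64(0.02942113213597011), np.float64(-0.0050535289789829215))
pad [ 0.56875991 -0.22955928  0.123     ] (np.float64(-0.2416749462425082), np.float64(-0.0029571
[... 325 characters left out ...]
815910541071))
S fj4 [0.42455788 0.23655809 0.052     ] (np.float64(0.24477900471833414), np.float64(0.03475470736635931))
S jawtopL [0.53140612 0.03712007 0.051     ] (np.float64(0.02666966329978616), np.float64(-0.025414931838082737))
S jawtopR [0.48278823 0.02915049 0.051     ] (np.float64(0.029632870609867284), np.float64(0.023762632554160463))
S pad [ 0.5640607  -0.21929805  0.123     ] (np.float64(-0.230629325687974), np.float64(-0.0006398718691014593))
car [ 0.67037257 -0.11241421  0.031     ] 0.12578399046635774 0.05203840717619284 yaw f 75.32197770608882
roof [ 0.66835103 -0.12240572  0.049     ]
S car [ 0.70824949 -0.05056465  0.02      ]
S car [ 0.63519837 -0.03964356  0.02      ]
```

The measurements agree: the plate comes out at about 439x67 mm and the car at 126x52 mm, against the stated sizes. Car centre is about (0.670,-0.112) with yaw 75°. Clamp axis is 102.8°, the pad face sits at x≈0.055 and the fixed face at about 0.21, so the bed centre is x≈0.134. First I'll move above the car.

```bash
python3 -m pendant '[[0.22,0.195,0,0,0,0.0643],[0.22,0.195,0,0,0,0.0643],[0.22,0.195,0,0,0,0.0643],[0.22,0.195,0,0,0,0.0643],[0.22,0.195,0,0,0,0.0643],[0.22,0.195,0,0,0,0.0643],[0.22,0.195,0,0,0,0.0643],[0.22,0.195,0,0,0,0.0643],[0.22,0.195,0,0,0,0.0643],[0.22,0.195,0,0,0,0.0643]]' 1
```

```text
time_s: 1.55
eef_pos: [0.6139, -0.1571, 0.2148]
eef_rot: [0.0, 0.791, 0.612, -0.0]
wrist_force: [-0.3, -0.5, -0.0]
opening: 1.001
grasp_force: 0.0
```

```bash
python3 -m pendant '[[0.14,0.113,0,0,0,0],[0.14,0.112,0,0,0,0],[0,0,-0.25,0,0,0],[0,0,-0.25,0,0,0],[0,0,-0.15,0,0,0],[0,0,0,0,0,0],[0,0,0,0,0,0],[0,0,0,0,0,0],[0,0,0,0,0,0],[0,0,0,0,0,0]]'
python3 - <<'E'
from h import *
S=camera("side");p=ctrl.get_obs()["eef_pos"];print(p,px(S,p),px(S,[p[0],p[1],0.03]))
cr=S["color"][110:235,180:330]; cv2.imwrite("pics/s2.png",cv2.resize(cr,(720,600),interpolation=cv2.INTER_CUBIC))
E
```

```text
time_s: 2.8
eef_pos: [0.669, -0.1137, 0.0857]
eef_rot: [0.001, 0.792, 0.611, 0.0]
wrist_force: [0.8, 0.2, -0.5]
opening: 0.998
grasp_force: 0.0
[ 0.66882206 -0.11361218  0.08539494] (np.float64(236.47515783306318), np.float64(178.32630593513298)) (np.float64(236.8809030909483), np.float64(192.66295722168155))
```

View pics/s2.png

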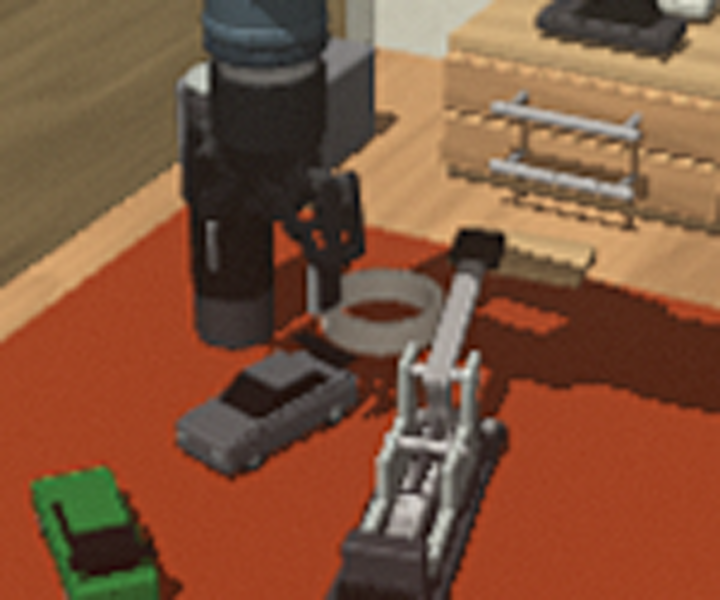

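The view shows the open fingers straddling the car: TCP projects to crop (271,328) with the car's middle below it at about (268,410), as predicted. The can at (233,260) is beside them, and I expect about 2 cm of clearance. Descending.

```bash
python3 -m pendant '[[0.007,0.007,-0.06,0,0,0],[0,0,-0.06,0,0,0],[0,0,-0.06,0,0,0],[0,0,-0.06,0,0,0],[0,0,-0.06,0,0,0],[0,0,-0.06,0,0,0],[0,0,0,0,0,0],[0,0,0,0,0,0],[0,0,0,0,0,0],[0,0,0,0,0,0]]'
python3 -m pendant '[[0,0,0,0,0,0],[0,0,0,0,0,0],[0,0,0,0,0,0],[0,0,0,0,0,0],[0,0,0,0,0,0],[0,0,0,0,0,0],[0,0,0,0,0,0],[0,0,0,0,0,0],[0,0,0,0,0,0],[0,0,0,0,0,0]]' -1
```

```text
time_s: 4.1
eef_pos: [0.6704, -0.1123, 0.0134]
eef_rot: [0.0, 0.792, 0.611, 0.0]
wrist_force: [-0.1, 0.2, -0.3]
opening: 1.003
grasp_force: 0.0
time_s: 5.35
eef_pos: [0.6705, -0.1123, 0.0134]
eef_rot: [0.001, 0.792, 0.611, 0.0]
wrist_force: [0.8, -0.5, 5.0]
opening: 0.452
grasp_force: 62.1
```

Opening 0.452 doesn't obviously match a 54 mm hull, so I'll lift a little and look.

```bash
python3 -m pendant '[[0,0,0.1,0,0,0],[0,0,0.1,0,0,0],[0,0,0.15,0,0,0],[0,0,0.15,0,0,0],[0,0,0.1,0,0,0],[0,0,0,0,0,0],[0,0,0,0,0,0],[0,0,0,0,0,0],[0,0,0,0,0,0],[0,0,0,0,0,0]]'
python3 - <<'E'
from h import *
S=camera("side");p=ctrl.get_obs()["eef_pos"];print(p,px(S,p))
cr=S["color"][100:225,180:330]; cv2.imwrite("pics/s3.png",cv2.resize(cr,(720,600),interpolation=cv2.INTER_CUBIC))
E
```

```text
time_s: 6.6
eef_pos: [0.6697, -0.112, 0.1322]
eef_rot: [-0.0, 0.792, 0.611, -0.0]
wrist_force: [0.8, 0.4, -0.3]
opening: 0.45
grasp_force: 61.2
[ 0.66980787 -0.11206731  0.13231741] (np.float64(235.61016578234262), np.float64(165.7924587997564))
```

View pics/s3.png

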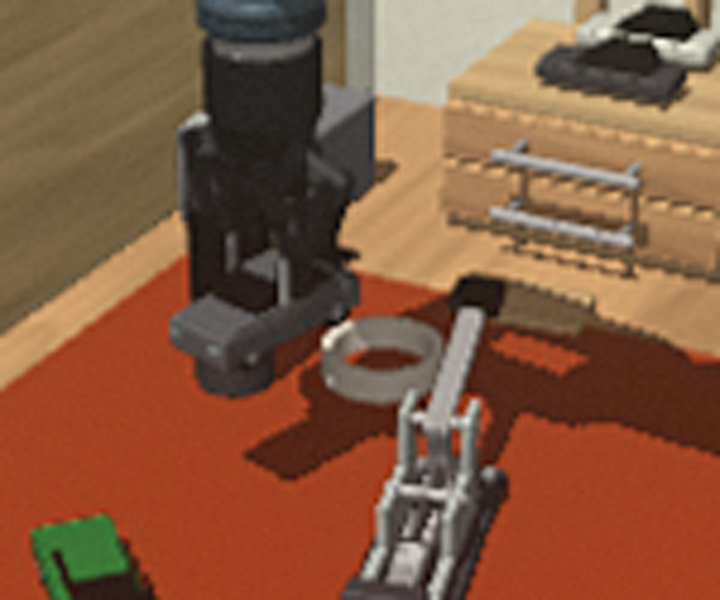

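The car is held level by its cabin, with the finger ends at the hull shoulder, crop (285,305). I'll work out the underside height from the front-left bumper corner at crop (235,362).

Run:
```python
from h import *
from scipy.optimize import brentq
S=camera("side");p=ctrl.get_obs()["eef_pos"]
f=np.array([.254,.967,0]);l=np.array([-.967,.254,0])
for z in (.10,.107,.114,.12,.126,.131,.145,.15):
    print(z,[ (round((u-180)*4.8),round((v-100)*4.8)) for u,v in [px(S,np.r_[(p+.065*f+s*.027*l)[:2],z]) for s in (1,-1)]], [(round((u-180)*4.8),round((v-100)*4.8)) for u,v in [px(S,np.r_[(p-.065*f+.027*l)[:2],z])]])
# target
O=np.array([.51251,.0055]);X=np.array([-.22082,.97531])
print("target",O+.134*X, "left", (O+.134*X-p[:2]), (O+.134*X-p[:2])/.2)
```

```text
0.1 [(227, 408), (171, 380)] [(362, 337)]
0.107 [(227, 399), (170, 371)] [(362, 328)]
0.114 [(226, 389), (169, 361)] [(362, 319)]
0.12 [(226, 381), (169, 354)] [(362, 311)]
0.126 [(226, 373), (168, 346)] [(362, 303)]
0.131 [(225, 366), (168, 339)] [(362, 297)]
0.145 [(224, 347), (167, 320)] [(362, 278)]
0.15 [(224, 340), (166, 313)] [(362, 272)]
target [0.48292012 0.13619154] left [-0.18695938  0.24830079] [-0.9347969   1.24150394]
```

The hull bottom comes out at about 0.127, so the underside is 0.120. That fits a rigid lift, with the underside 13.4 mm below the TCP. Carrying it over the bed and turning +27.4°.

```bash
python3 -m pendant '[[-0.1,0.1,0.03,0,0,0.03],[-0.156,0.207,0,0,0,0.05],[-0.156,0.207,0,0,0,0.05],[-0.156,0.207,0,0,0,0.05],[-0.156,0.207,0,0,0,0.05],[-0.156,0.207,0,0,0,0.05],[-0.055,0.107,0,0,0,0.024],[0,0,0,0,0,0],[0,0,0,0,0,0],[0,0,0,0,0,0]]'
python3 -m pendant '[[0,0,-0.07,0,0,0],[0,0,-0.1,0,0,0],[0,0,-0.1,0,0,0],[0,0,-0.07,0,0,0],[0,0,0,0,0,0],[0,0,0,0,0,0],[0,0,0,0,0,0],[0,0,0,0,0,0],[0,0,0,0,0,0],[0,0,0,0,0,0]]'
python3 - <<'E'
from h import *
S=camera("side");p=ctrl.get_obs()["eef_pos"];print(p)
c=camera("top")
A=cv2.resize(S["color"][150:300,190:290],(400,600),interpolation=cv2.INTER_CUBIC)
B=cv2.resize(c["color"][185:265,160:250],(400,356),interpolation=cv2.INTER_CUBIC)
o=np.zeros((600,800,3),np.uint8);o[:,:400]=A;o[:356,400:]=B
cv2.imwrite("pics/s4.png",o)
X=np.array([-.22082,.97531,0]);l=np.array([-X[1],X[0],0])
for a in(1,-1):
  for s in(1,-1):
    u,v=px(S,p+a*.065*X+s*.027*l+[0,0,-.0134+.007]);print(a,s,(u-190)*4,(v-150)*4)
E
```

```text
time_s: 7.95
eef_pos: [0.4837, 0.1354, 0.1389]
eef_rot: [0.0, 0.625, 0.78, 0.0]
wrist_force: [0.7, -0.3, -0.5]
opening: 0.452
grasp_force: 61.3
time_s: 9.2
eef_pos: [0.4831, 0.1363, 0.0709]
eef_rot: [0.0, 0.625, 0.781, 0.0]
wrist_force: [0.2, -0.2, -0.7]
opening: 0.452
grasp_force: 61.2
[0.48302077 0.13630502 0.07089291]
1 1 254.19543483450502 443.0659153878896
1 -1 171.9788787907554 427.91429034104885
-1 1 303.4574879225577 321.0136496894645
-1 -1 228.45598254122183 308.69210653013465
```

View pics/s4.png

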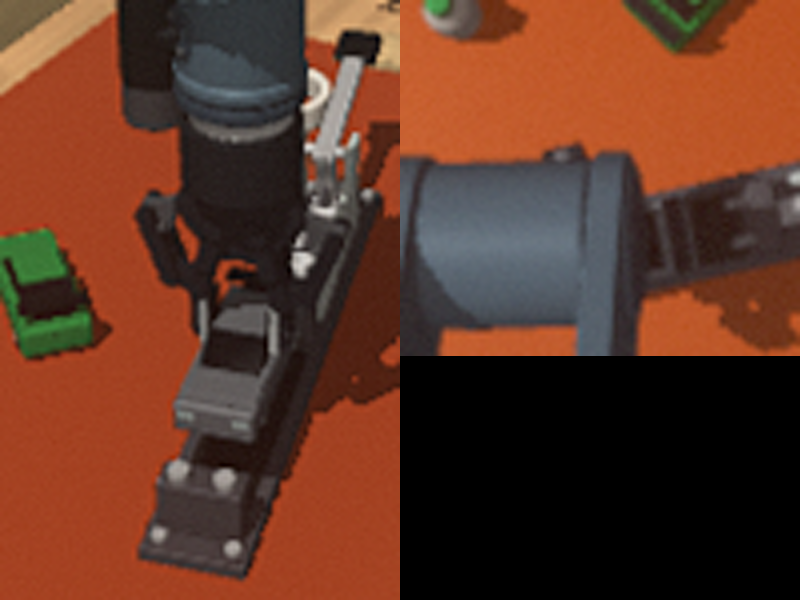

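The car hangs straight over the bed: nose bottom corners at (175,418) and (255,438) against predicted (172,428) and (254,443). The fixed jaw's bolts are just ahead at (178,470) and (225,478). Lowering.

```bash
python3 -m pendant '[[0,0,-0.05,0,0,0],[0,0,-0.05,0,0,0],[0,0,-0.05,0,0,0],[0,0,-0.03,0,0,0],[0,0,-0.02,0,0,0],[0,0,-0.01,0,0,0],[0,0,-0.005,0,0,0],[0,0,0,0,0,0],[0,0,0,0,0,0],[0,0,0,0,0,0]]'
```

```text
time_s: 10.55
eef_pos: [0.4831, 0.1363, 0.028]
eef_rot: [0.0, 0.625, 0.781, 0.0]
wrist_force: [0.1, -0.1, -1.8]
opening: 0.454
grasp_force: 61.2
```

```bash
python3 -m pendant '[[0,0,-0.003,0,0,0],[0,0,0,0,0,0],[0,0,-0.003,0,0,0],[0,0,0,0,0,0],[0,0,-0.003,0,0,0],[0,0,0,0,0,0],[0,0,0,0,0,0],[0,0,0,0,0,0],[0,0,0,0,0,0],[0,0,0,0,0,0]]'
```

```text
time_s: 11.8
eef_pos: [0.483, 0.1363, 0.026]
eef_rot: [0.0, 0.625, 0.781, 0.0]
wrist_force: [-0.0, -0.3, -0.9]
opening: 0.451
grasp_force: 61.2
```

```bash
python3 -m pendant '[[0,0,-0.003,0,0,0],[0,0,0,0,0,0],[0,0,0,0,0,0],[0,0,0,0,0,0],[0,0,0,0,0,0],[0,0,0,0,0,0],[0,0,0,0,0,0],[0,0,0.05,0,0,0],[0,0,0.1,0,0,0],[0,0,0.2,0,0,0]]' 1
python3 -m pendant '[[0,-0.05,0.2,0,0,0],[0.1,-0.25,0.1,0,0,0],[0.06,-0.28,0,0,0,0],[0.06,-0.28,0,0,0,0],[0.06,-0.28,0,0,0,0],[0.06,-0.28,0,0,0,0],[0,0,0,0,0,0],[0,0,0,0,0,0],[0,0,0,0,0,0],[0,0,0,0,0,0]]' -1
python3 - <<'E'
from h import *
S=camera("side");c=camera("top");p=ctrl.get_obs()["eef_pos"];print(p)
A=cv2.resize(S["color"][160:300,190:290],(400,560),interpolation=cv2.INTER_CUBIC)
B=cv2.resize(c["color"][195:265,165:265],(400,280),interpolation=cv2.INTER_CUBIC)
o=np.zeros((560,800,3),np.uint8);o[:,:400]=A;o[:280,400:]=B
cv2.imwrite("pics/s5.png",o)
E
```

```text
time_s: 13.05
eef_pos: [0.4816, 0.1362, 0.0954]
eef_rot: [-0.001, 0.625, 0.781, -0.001]
wrist_force: [0.4, 0.2, 0.0]
opening: 0.999
grasp_force: 0.0
time_s: 14.3
eef_pos: [0.5509, -0.1464, 0.1556]
eef_rot: [0.0, 0.624, 0.782, 0.0]
wrist_force: [0.2, -0.1, 0.3]
opening: 0.0
grasp_force: 0.0
[ 0.55101125 -0.1467393   0.15555858]
```

View pics/s5.png

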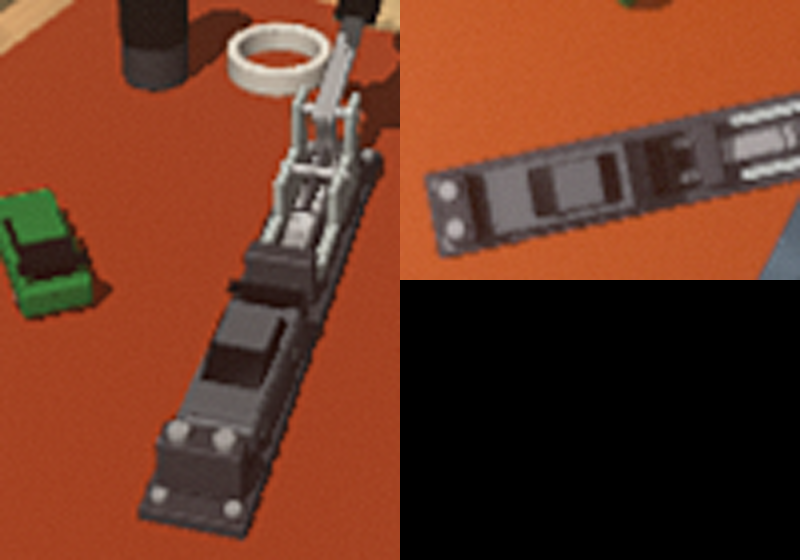

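The car stands straight and centred on its wheels in the bed, with free gaps at the pad (about (640,165) in the inset) and at the fixed jaw (about (478,200)). I'll save baseline strips along the clamp axis, then go over the lever pad.

```bash
cat > m.py <<'E'
from h import *
import sys
O=np.array([.51251,.0055]);X=np.array([-.22082,.97531]);Y=np.array([-X[1],X[0]])
xs=np.arange(-.02,.24,.001)
def prof(c,z,hw=.012,y0=0):
    g=cv2.cvtColor(c["color"],cv2.COLOR_BGR2GRAY).astype(np.float32)
    ys=y0+np.arange(-hw,hw+.0001,.002)
    uv=np.array([[px(c,np.r_[O+x*X+y*Y,z]) for x in xs] for y in ys],np.float32)
    return cv2.remap(g,uv[...,0].copy(),uv[...,1].copy(),cv2.INTER_CUBIC).mean(0)
n=sys.argv[1]
d=dict(t=prof(camera("top"),.045),s=prof(camera("side"),.045))
np.savez(f"p_{n}.npz",**d)
def show(k):
    return " ".join(f"{v:.0f}" for v in d[k][::2])
def shift(a,b,lo,hi,mx=20):
    # shift of feature window lo..hi (baseline a) in b
    i0,i1=np.searchsorted(xs,[lo,hi]); t=a[i0:i1].astype(np.float32)[None]
    j0,j1=max(0,i0-4),min(len(xs),i1+mx)
    r=cv2.matchTemplate(b[j0:j1].astype(np.float32)[None],t,cv2.TM_CCOEFF_NORMED)[0]
    k=int(r.argmax()); e=0
    if 0<k<len(r)-1: e=.5*(r[k-1]-r[k+1])/(r[k-1]-2*r[k]+r[k+1])
    return round(float(k+e+j0-i0),1),round(float(r[k]),2)
if n=="0":
    for k in "ts": print(k,show(k))
else:
    b=np.load("p_0.npz")
    for nm,lo,hi,mx in (("jaw",0.0,.036,45),("car",.08,.175,25),("fixed",.205,.235,3)):
        print(nm,{k:shift(b[k],d[k],lo,hi,mx) for k in "ts"})
E
python3 m.py 0
python3 -m pendant '[[0.04,-0.2,0,0,0,0],[0.037,-0.189,0,0,0,0],[0,0,-0.078,0,0,0],[0,0,0,0,0,0],[0,0,0,0,0,0],[0,0,0,0,0,0],[0,0,0,0,0,0],[0,0,0,0,0,0],[0,0,0,0,0,0],[0,0,0,0,0,0]]'
python3 m.py 0b
python3 - <<'E'
from h import *
p=ctrl.get_obs()["eef_pos"]
for n in("side","top"):
    c=camera(n); print(n,px(c,p-[0,0,.008]),px(c,np.r_[p[:2],.123]))
S=camera("side");c=camera("top")
u,v=map(int,px(S,np.r_[p[:2],.123]))
A=cv2.resize(S["color"][v-40:v+40,u-40:u+40],(400,400),interpolation=cv2.INTER_CUBIC);print(u,v)
B=cv2.resize(c["color"][185:265,165:265],(400,320),interpolation=cv2.INTER_CUBIC)
o=np.zeros((400,800,3),np.uint8);o[:,:400]=A;o[:320,400:]=B;cv2.imwrite("pics/s6.png",o)
E
```

```text
t 136 136 136 136 137 135 133 132 132 126 110 94 85 83 80 71 68 73 79 82 84 84 85 87 87 80 72 68 64 59 56 56 54 48 44 44 45 45 44 40 35 35 37 36 38 45 53 56 55 54 52 49 53 74 100 111 97 71 48 37 38 38 36 37 58 90 107 113 114 113 113 114 115 114 113 113 114 114 114 114 115 115 108 90 71 59 56 55 54 53 52 50 57 82 107 118 121 120 119 119 119 120 120 120 120 118 117 117 118 106 82 59 48 45 41 36 37 50 68 78 81 87 100 112 120 122 120 111 98 89
s 147 141 136 130 125 122 121 122 125 127 122 109 93 78 66 61 61 62 67 77 84 84 78 70 62 57 55 56 57 57 57 58 59 60 60 59 53 45 36 31 30 30 31 30 28 25 20 22 38 64 85 96 98 96 93 93 94 93 92 91 92 92 92 92 92 92 93 93 94 96 96 88 71 50 34 27 28 31 32 32 32 33 33 33 34 35 36 36 36 35 34 42 63 84 95 97 96 95 94 94 94 95 95 96 97 97 97 93 90 95 107 114 111 102 95 94 97 98 96 92 86 79 75 77 78 71 62 56 55 57
time_s: 15.75
eef_pos: [0.5664, -0.2255, 0.1398]
eef_rot: [0.0, 0.625, 0.781, -0.0]
wrist_force: [0.6, 0.1, 0.4]
opening: -0.004
grasp_force: 0.0
jaw {'t': (-0.1, 1.0), 's': (0.0, 1.0)}
car {'t': (-0.0, 1.0), 's': (0.0, 1.0)}
fixed {'t': (-0.0, 1.0), 's': (0.1, 1.0)}
side (np.float64(279.7523033300257), np.float64(158.47889969257318)) (np.float64(279.66263896507775), np.float64(160.8338898327006))
top (np.float64(325.24296150835596), np.float64(214.15787673406487)) (np.float64(324.7613141130456), np.float64(214.38539570617772))
279 160
```

View pics/s6.png

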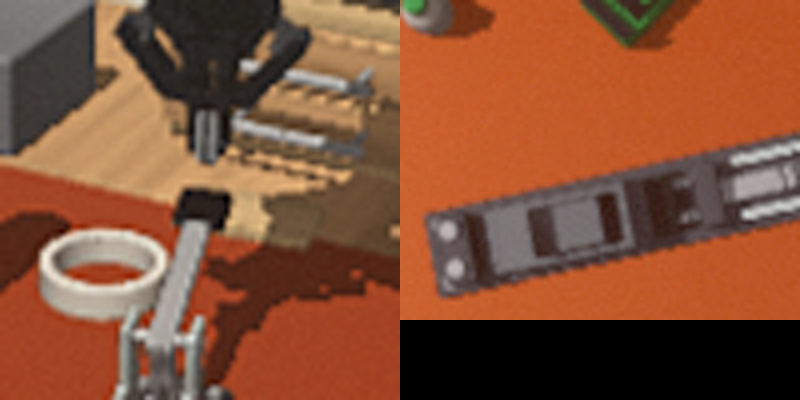

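The closed fingertips at crop (207,160) are centred over the lever pad at (204,200). They seem a little higher than nominal, so I'll find contact by force. The jaw and car markers track repeatably to 0.1 mm. Pressing down.

```bash
python3 -m pendant '[[0,0,-0.05,0,0,0],[0,0,-0.05,0,0,0],[0,0,-0.02,0,0,0],[0,0,0,0,0,0],[0,0,0,0,0,0],[0,0,0,0,0,0],[0,0,0,0,0,0],[0,0,0,0,0,0],[0,0,0,0,0,0],[0,0,0,0,0,0]]'
python3 -m pendant '[[0,0,-0.05,0,0,0],[0,0,-0.05,0,0,0],[0,0,-0.05,0,0,0],[0,0,0,0,0,0],[0,0,0,0,0,0],[0,0,0,0,0,0],[0,0,0,0,0,0],[0,0,0,0,0,0],[0,0,0,0,0,0],[0,0,0,0,0,0]]'; python3 m.py 1a
```

```text
time_s: 17.3
eef_pos: [0.5664, -0.2255, 0.1158]
eef_rot: [-0.0, 0.625, 0.781, -0.0]
wrist_force: [-0.2, -0.3, 0.0]
opening: -0.001
grasp_force: 0.0
time_s: 18.55
eef_pos: [0.5664, -0.2254, 0.0858]
eef_rot: [-0.0, 0.625, 0.781, 0.0]
wrist_force: [-1.7, 1.5, 2.2]
opening: -0.001
grasp_force: 1.2
jaw {'t': (-0.1, 1.0), 's': (-0.1, 1.0)}
car {'t': (-0.0, 1.0), 's': (0.0, 1.0)}
fixed {'t': (0.1, 1.0), 's': (0.1, 1.0)}
```

```bash
python3 -m pendant '[[0,0,-0.05,0,0,0],[0,0,-0.05,0,0,0],[0,0,-0.04,0,0,0],[0,0,0,0,0,0],[0,0,0,0,0,0],[0,0,0,0,0,0],[0,0,0,0,0,0],[0,0,0,0,0,0],[0,0,0,0,0,0],[0,0,0,0,0,0]]'; python3 m.py 1b
```

```text
time_s: 19.9
eef_pos: [0.5666, -0.2257, 0.0579]
eef_rot: [0.0, 0.625, 0.781, -0.0]
wrist_force: [4.0, -3.7, 4.2]
opening: 0.003
grasp_force: 2.2
jaw {'t': (7.2, 0.98), 's': (7.7, 0.99)}
car {'t': (-0.0, 1.0), 's': (-0.0, 1.0)}
fixed {'t': (0.0, 1.0), 's': (-0.0, 1.0)}
```

```bash
python3 -m pendant '[[0,0,-0.02,0,0,0],[0,0,-0.01,0,0,0],[0,0,0,0,0,0],[0,0,0,0,0,0],[0,0,0,0,0,0],[0,0,0,0,0,0],[0,0,0,0,0,0],[0,0,0,0,0,0],[0,0,0,0,0,0],[0,0,0,0,0,0]]'; python3 m.py 1c
```

```text
time_s: 21.25
eef_pos: [0.5666, -0.2252, 0.053]
eef_rot: [-0.0, 0.625, 0.781, 0.0]
wrist_force: [-1.3, 0.3, 13.9]
opening: 0.003
grasp_force: 6.9
jaw {'t': (7.9, 0.99), 's': (8.5, 0.99)}
car {'t': (0.0, 1.0), 's': (-0.0, 1.0)}
fixed {'t': (-0.1, 1.0), 's': (0.1, 1.0)}
```

The stop is at TCP z≈0.053, so I'll raise fully.

```bash
python3 -m pendant '[[0,0,0.08,0,0,0],[0,0,0.08,0,0,0],[0,0,0.08,0,0,0],[0,0,0.08,0,0,0],[0,0,0.03,0,0,0],[0,0,0,0,0,0],[0,0,0,0,0,0],[0,0,0,0,0,0],[0,0,0,0,0,0],[0,0,0,0,0,0]]'; python3 m.py 1
python3 - <<'E'
import numpy as np
for n in("0","1"):print(n," ".join(f"{v:.0f}" for v in np.load(f"p_{n}.npz")["t"][30:110:2]))
E
```

```text
time_s: 22.6
eef_pos: [0.5663, -0.2255, 0.1215]
eef_rot: [-0.0, 0.625, 0.781, -0.0]
wrist_force: [-0.1, -1.3, 0.6]
opening: -0.001
grasp_force: 0.0
jaw {'t': (8.0, 0.99), 's': (8.5, 0.99)}
car {'t': (0.0, 1.0), 's': (-0.0, 1.0)}
fixed {'t': (-0.0, 1.0), 's': (-0.0, 1.0)}
0 71 68 73 79 82 84 84 85 87 87 80 72 68 64 59 56 56 54 48 44 44 45 45 44 40 35 35 37 36 38 45 53 56 55 54 52 49 53 74 100
1 101 89 86 83 72 67 73 79 82 84 85 86 88 88 80 68 60 55 52 52 54 53 49 46 45 42 40 39 38 39 46 53 57 56 55 53 52 54 74 101
```

```bash
python3 -m pendant '[[0,0,-0.08,0,0,0],[0,0,-0.08,0,0,0],[0,0,-0.08,0,0,0],[0,0,-0.06,0,0,0],[0,0,-0.03,0,0,0],[0,0,-0.013,0,0,0],[0,0,0,0,0,0],[0,0,0,0,0,0],[0,0,0,0,0,0],[0,0,0,0,0,0]]'; python3 m.py 2a
python3 -m pendant '[[0,0,0.08,0,0,0],[0,0,0.08,0,0,0],[0,0,0.08,0,0,0],[0,0,0.07,0,0,0],[0,0,0.033,0,0,0],[0,0,0,0,0,0],[0,0,0,0,0,0],[0,0,0,0,0,0],[0,0,0,0,0,0],[0,0,0,0,0,0]]'; python3 m.py 2
```

```text
time_s: 23.95
eef_pos: [0.5664, -0.225, 0.0536]
eef_rot: [-0.0, 0.625, 0.781, 0.0]
wrist_force: [0.2, 0.3, 6.9]
opening: -0.002
grasp_force: 3.0
jaw {'t': (17.6, 0.98), 's': (18.5, 0.99)}
car {'t': (3.8, 1.0), 's': (3.7, 1.0)}
fixed {'t': (0.6, 0.99), 's': (0.3, 0.99)}
time_s: 25.3
eef_pos: [0.5663, -0.2254, 0.1216]
eef_rot: [-0.0, 0.625, 0.781, -0.0]
wrist_force: [-0.4, -0.8, -0.2]
opening: 0.0
grasp_force: 0.0
jaw {'t': (17.5, 0.98), 's': (18.5, 0.99)}
car {'t': (3.7, 1.0), 's': (3.7, 1.0)}
fixed {'t': (0.5, 0.99), 's': (0.3, 0.99)}
```

The jaw has advanced 18 mm and the car has slid 3.7 mm. On to the next stroke.

```bash
python3 -m pendant '[[0,0,-0.08,0,0,0],[0,0,-0.08,0,0,0],[0,0,-0.08,0,0,0],[0,0,-0.06,0,0,0],[0,0,-0.03,0,0,0],[0,0,-0.014,0,0,0],[0,0,0,0,0,0],[0,0,0,0,0,0],[0,0,0,0,0,0],[0,0,0,0,0,0]]'; python3 m.py 3a
python3 -m pendant '[[0,0,0.08,0,0,0],[0,0,0.08,0,0,0],[0,0,0.08,0,0,0],[0,0,0.07,0,0,0],[0,0,0.034,0,0,0],[0,0,0,0,0,0],[0,0,0,0,0,0],[0,0,0,0,0,0],[0,0,0,0,0,0],[0,0,0,0,0,0]]'; python3 m.py 3
python3 - <<'E'
import numpy as np
for n in("0","2","3"):
    a=np.load(f"p_{n}.npz")["t"];print(n," ".join(f"{v:.0f}" for v in a[36:116:2]),"|"," ".join(f"{v:.0f}" for v in a[204:230:2]))
E
```

```text
time_s: 26.65
eef_pos: [0.5664, -0.2251, 0.0535]
eef_rot: [-0.0, 0.625, 0.781, 0.0]
wrist_force: [-0.3, 0.8, 8.9]
opening: 0.004
grasp_force: 4.0
jaw {'t': (27.5, 0.98), 's': (28.5, 0.99)}
car {'t': (11.3, 1.0), 's': (11.5, 1.0)}
fixed {'t': (3.0, 0.87), 's': (-0.1, 0.99)}
time_s: 28.0
eef_pos: [0.5663, -0.2255, 0.1216]
eef_rot: [-0.0, 0.625, 0.781, -0.0]
wrist_force: [-0.6, 0.5, -0.5]
opening: 0.0
grasp_force: 0.0
jaw {'t': (25.6, 0.97), 's': (26.5, 0.99)}
car {'t': (11.3, 1.0), 's': (11.5, 1.0)}
fixed {'t': (3.0, 0.87), 's': (-0.0, 0.99)}
0 79 82 84 84 85 87 87 80 72 68 64 59 56 56 54 48 44 44 45 45 44 40 35 35 37 36 38 45 53 56 55 54 52 49 53 74 100 111 97 71 | 120 120 120 118 117 117 118 106 82 59 48 45 41
2 130 111 94 85 86 82 70 67 74 80 84 84 85 86 88 88 81 70 59 54 55 54 50 48 44 40 39 39 38 43 52 56 55 55 55 53 58 78 103 111 | 121 121 121 122 122 121 120 118 118 108 85 59 40
3 137 133 132 135 134 120 100 89 86 81 70 67 74 81 83 84 86 86 89 90 80 63 54 55 60 57 53 49 46 42 39 38 39 47 55 55 54 54 54 53 | 122 122 123 122 122 122 122 122 121 120 120 119 104
```

After the third stroke the jaw fell back 2 mm onto its tooth and the car now rests against the fixed jaw. The jaw-to-car distance is only 0.2–0.5 mm less than when the car was sliding free, so compression is about 1 mm (≤2 N), which is not a clear squeeze. One more tooth should give about 11 mm of the 18 mm.

```bash
python3 -m pendant '[[0,0,-0.08,0,0,0],[0,0,-0.08,0,0,0],[0,0,-0.07,0,0,0],[0,0,-0.06,0,0,0],[0,0,-0.03,0,0,0],[0,0,-0.02,0,0,0],[0,0,-0.008,0,0,0],[0,0,0,0,0,0],[0,0,0,0,0,0],[0,0,0,0,0,0]]'; python3 m.py 4a
python3 -m pendant '[[0,0,0.06,0,0,0],[0,0,0.07,0,0,0],[0,0,0.08,0,0,0],[0,0,0.08,0,0,0],[0,0,0.06,0,0,0],[0,0,0,0,0,0],[0,0,0,0,0,0],[0,0,0,0,0,0],[0,0,0,0,0,0],[0,0,0,0,0,0]]'; python3 m.py 4
```

```text
time_s: 29.35
eef_pos: [0.5669, -0.2257, 0.0532]
eef_rot: [0.0, 0.625, 0.781, 0.0]
wrist_force: [-2.4, 1.4, 14.7]
opening: 0.002
grasp_force: 6.7
jaw {'t': (36.7, 0.93), 's': (36.7, 0.95)}
car {'t': (11.4, 1.0), 's': (11.5, 1.0)}
fixed {'t': (3.0, 0.87), 's': (0.0, 0.99)}
time_s: 30.7
eef_pos: [0.5662, -0.2254, 0.1219]
eef_rot: [-0.0, 0.625, 0.781, -0.0]
wrist_force: [0.3, -0.3, -0.8]
opening: 0.006
grasp_force: 0.0
jaw {'t': (34.2, 0.94), 's': (34.8, 0.96)}
car {'t': (11.3, 1.0), 's': (11.5, 1.0)}
fixed {'t': (3.0, 0.86), 's': (0.0, 0.99)}
```

The jaw is about 9 mm further on, the springs are clearly squeezed and the car hasn't moved. I'll back off and take a last look.

```bash
python3 -m pendant '[[0,0,0.1,0,0,0],[0,0,0.2,0,0,0],[0,0,0.1,0,0,0],[0,0,0,0,0,0],[0,0,0,0,0,0],[0,0,0,0,0,0],[0,0,0,0,0,0],[0,0,0,0,0,0],[0,0,0,0,0,0],[0,0,0,0,0,0]]'
python3 - <<'E'
from h import *
S=camera("side");c=camera("top")
A=cv2.resize(S["color"][150:300,190:290],(400,600),interpolation=cv2.INTER_CUBIC)
B=cv2.resize(c["color"][190:270,165:265],(400,320),interpolation=cv2.INTER_CUBIC)
o=np.zeros((600,800,3),np.uint8);o[:,:400]=A;o[:320,400:]=B;cv2.imwrite("pics/s7.png",o)
E
```

```text
time_s: 32.05
eef_pos: [0.5664, -0.2255, 0.2022]
eef_rot: [0.0, 0.625, 0.781, 0.0]
wrist_force: [-0.5, -0.5, 0.2]
opening: -0.003
grasp_force: 0.0
```

View pics/s7.png

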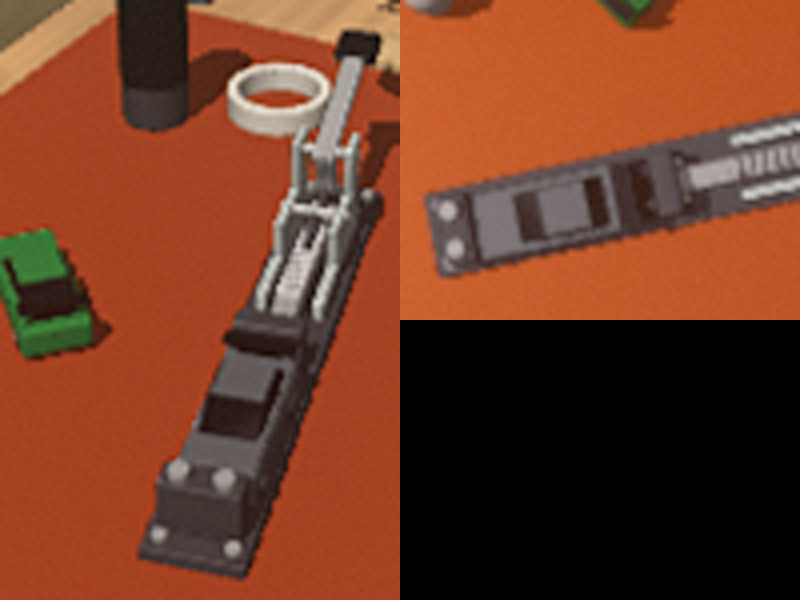

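The car stands level and straight, nose against the fixed jaw at (475,235). The jaw head at (660,190) is close behind the compressed pad, and the lever is back up at (358,45).

```bash
python3 -c "
from bench import ctrl
print(ctrl.hand_in())"
```

```text
the job is handed in; nothing more can be done
None
```

The grey car is clamped on its wheels between the jaws after four lever strokes, with the springs squeezed roughly 9–11 mm by my measurement, and I handed the job in at about 32 s; no verdict came back.

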